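# Lever the decorating wheel up onto its levelling fork

### The job

The heavy decorating wheel stands nose-down. Take the pry bar from its rest, lay it over the fulcrum block and push its blade under the wheel's front edge until it bears firmly but gently on the rubber buffer; then lever the wheel up just far enough for the yellow spring fork to slip under its front feet, and ease it down on the fork without a bump, leaving the bar lying in place over the fulcrum. Do not touch the wheel with the hand, shove it along, or disturb the other things.

Things in the scene. Friction and masses are not known exactly. Their poses are not given: they have to be found in the camera images.
- bar_grip (a point): Place to hold on the pry bar's red handle, half-way up: 200 mm behind the blade's tip, 9 mm above the bar's flat underside, 23 mm behind its centre of mass, 100 mm ahead of the handle's end; 22 mm wide here. Axes: x along the bar towards the tip, z up, away from the flat underside. The bar is used flat underside down.
- bar_tip (a point): Centre of the blade's end face, 4 mm above the flat underside. Axes as bar_grip.
- bar: The pry bar: straight, 300 mm long, 22 mm wide, 0.45 kg; red handle 170 mm long and 18 mm thick, then a steel blade 130 mm long and 8 mm thick, one flat underside common to both. Origin on the underside, 170 mm behind the tip, 30 mm ahead of bar_grip. Axes as bar_grip.
- bar_rest: Wooden rest fixed on the bench that the bar lies on at the start, on two blocks 28 mm long, 60 mm wide and 30 mm high, 106 mm either side of its origin along its x; between them is only an 8 mm thick strip. Origin on the bench at its middle.
- bed: Green steel plate fixed to the bench, 6 mm thick, 340 x 250 mm, carrying fulcrum, fork and wheel. Origin on the bench below the middle of the wheel's front edge (to 2 mm). x points level from fulcrum to wheel, the way the bar goes in; z up. It reaches from x = -95 to 245 mm. Fork guides 24 mm high stand at y = +-85 mm, x = -90 to -35 mm.
- fulcrum: Wooden fulcrum block fixed on the bed 40 mm before the wheel's front edge, 30 mm (x) by 70 mm (y), crowned by a lying steel round of 8 mm radius along y. Origin at its foot, on the bed plate. Axes as bed.
- fulcrum_top (a point): Highest line of the steel round, at mid-width, 31 mm above the bench; the round's centre line is 8 mm below. The bar's flat underside lies on it.
- wheel: Loose decorating wheel, about 8 kg (varies), 33 N at its front edge: blue iron slab 240 x 220 x 18 mm on rubber feet, turntable and white pot stuck on top, 175 mm high in all. Origin on the bed plate under the front edge; axes level at the start though the slab slopes nose-down 0.062 rad; x to its rear. Front feet at y = +-85 mm, 32 mm wide, 5 to 35 mm behind the front edge.
- lip (a point): Middle of the slab's lower front edge, under which the blade goes: 22 mm above the bed plate (28 above the bench) at the start, 34 mm (40) when level on the fork. The fork slips in when it is about 0.5 mm higher than that. Between the front feet the space under the slab is open up to the rubber buffer.
- heel (a point): Foot of the rear feet, at mid-width, on the bed plate: the wheel tips about this.
- mount: Buffer mount fixed under the slab; origin at lip, x to the rear. It carries a black rubber buffer, 50 mm wide, reaching 17 mm down, that stops the blade's tip. Its adjuster is set anew each time: its face is 11 to 22 mm behind the front edge, unseen, found by feel. It yields 1 mm per 10 N. As the bar turns level its tip creeps 2 to 4 mm forward, so draw it back a little before levering.
- fork (a joint): Travel (m) along the bed's x of the yellow spring fork: two prongs 12 mm high, 24 mm wide at y = +-85 mm, crossbar 8 mm high at x = -100 mm. A spring of about 4 N pushes it towards the wheel: about 0.006 while the prongs bear on the faces of the front feet (start), 0.028 when fully under them. It slips in by itself as soon as the feet are lifted over it.
- bowl_blue: Bystander: blue bowl, 110 mm across, 35 mm high. Origin at its underside; leave alone.
- bowl_black: Bystander: black bowl, 116 mm across, 32 mm high. Origin at its underside; leave alone.
- bowl_teal: Bystander: green glazed bowl, 104 mm across, 36 mm high. Origin at its underside; leave alone.
- bowl_pink: Bystander: terracotta bowl, 100 mm across, 34 mm high. Origin at its underside; leave alone.
- bat: Bystander: white plaster block, 90 x 60 x 30 mm. Origin at its underside; leave alone.

How it is judged (in metres and radians):
On the way, in this order (a step that is already met when the one before it is completed fails the run):
1. the bar's tip is under the wheel's front edge and bears on the buffer with at least 3 N, the wheel not yet raised (contact force between bar and mount above 3 N and x of bar_tip in the frame of bed above 0.008 m and value of joint fork below 0.015 m), for 0.2 s.
2. the wheel is levered up by the bar on the fulcrum and the fork has slipped fully under the front feet (value of joint fork above 0.023 m and contact force between bar and fulcrum above 5 N and contact force between bar and wheel above 5 N), for 0.1 s.
At the end, for the whole second after the job is handed in: The fork is fully under the front feet (travel over 0.023 m), the wheel rests on it (more than 6 N) at rest with its front edge 37 to 42.5 mm above the bench, and the released bar lies still over the fulcrum with its tip still under the front edge (value of joint fork above 0.023 m and contact force between wheel and fork above 6 N and z of lip in the frame of bed between 0.037 and 0.0425 m and angular speed of wheel below 0.05 rad/s and linear speed of bar below 0.02 m/s and contact force between bar and fulcrum above 0.5 N and x of bar_tip in the frame of bed above 0 m); the robot touches nothing.
It fails at once if the bar is rammed into the rubber buffer (over 18 N) (contact force between bar and mount above 18 N).
It fails at once if the wheel is raised more than 7 mm above its level height (z of lip in the frame of bed above 0.047 m).
It fails at once if the wheel is dropped or jerked (turning faster than 0.6 rad/s) (angular speed of wheel above 0.6 rad/s).
It fails at once if the wheel's rear feet are shoved along more than 6 mm, or the hand or arm touches the wheel (distance of heel from where it was at the start of the episode above 0.006 m or contact force between any of the fingers, the arm and wheel above 1 N).
It fails at once if another thing is shifted by more than 20 mm (distance of any of bowl_blue, bowl_black, bowl_teal, bowl_pink, bat from where it was at the start of the episode above 0.02 m).
It also fails if it takes over 53 s, if anything falls off the work surface, if the arm or the gripper's body presses on something with over 40 N, if the wrist force passes 120 N, or if a joint passes its speed limit or range.

### The arm

A 6-joint arm with a two-finger parallel gripper is mounted at the origin on the work surface. World frame = base frame: x ahead of the robot, y to its left, z up, the work surface at z = 0. Lengths are in mm, angles in rad, forces in N, time in s.
With the tool pointing down it reaches from about 150 to 775 mm from the base axis. Payload 6.1 kg.
Tool frame: the origin (TCP) lies on the centre line of the jaws, within the pads' length; the fingertips stand 11 mm ahead of it and the grasp point (between the pads) lies 8 mm behind it; z points along the fingers, y is the direction in which the jaws open and shut (so a half turn about z gives the same grasp; the last joint's range is limited). The gripper opens to 85 mm and grips with 20 to 120 N. Pads are 22 mm wide; open, the fingers measure 114 mm over their backs; the gripper's body (76 mm by 85 mm) begins 54 mm behind the grasp point. The pads swing forward as they close: fully open they stand 13 mm farther back than shut.
Start: joints at [1.212, 0.126, -0.04, 1.405, 0, 1.571], TCP at [184.347, 491.553, 242.295] pointing down, gripper open.
Joint ranges: [-2.72, 2.72], [-0.95, 1.95], [-1.27, 1.35], [-1.78, 2.02], [-1.46, 1.47], [-3.14, 3.14]. Speed limits (rad/s): [2.39, 2.39, 3.01, 3.14, 3.14, 3.14].

### API

Orientations are given as a unit quaternion [w, x, y, z].
In Python, from plant import get_state, capture, calibration, r gives the robot as it stands. The module is installed in compiled form; this text tells all that it offers.
- The arm moves only by the tool step_arm, never from a script. Its argument "commands" is a list of rows, each a list of 7 numbers: the shift along the world's x, y, z in cm, then the turn, a rotation vector about the world's x, y, z in rad, then the opening, from -1 (shut) to 1 (fully open). In form: [[tx, ty, tz, rx, ry, rz, grip], ...]. A call has 1 to 20 rows; each row is the pose to reach, as a shift and turn from the pose commanded when the call began; what a row does not reach only later rows make up. A row lasts 1/10 s, in which the tool goes at most 50 mm and 8.59 degrees, less where a joint would pass 70% of its speed; a pose out of reach is approached as far as the arm can. A call with a gripper value outside its range is refused whole. The fingers move at their own pace and stop on an object; "grip_force" is the grip in N (left out, the last holds). Time passes only in rows, so rows that repeat a pose let the fingers close. It gives the time, the measured TCP pose, the force and the opening at its end, in the units of the state.
- get_state(): the state, without advancing time (a new reading comes with each control period).
- capture(name): name is "scene" or "top" or "wrist"; returns the picture (384x512x3 uint8, red, green, blue); there is no depth.
- calibration(name): a dict with "fx", "fy", "cx", "cy" (pixels), "R" (3x3) and "t" (3): a world point X has camera coordinates R X + t. Camera axes: x right, y down, z forward; pixel columns grow to the right and rows downward; lengths in mm; the calibration is good to about 2 mm. The wrist camera is an equidistant fisheye: a pixel r from the principal point sees the ray r / f radians off the axis. A picture is of the moment at which its call begins: read the wrist's pose just before it. calibration takes no time and is no camera call; for the wrist camera it gives the pose at the moment of the call.
- r.hand_in(): hands the job in, once; it reports no verdict.
The state is a dict: "time_s": time; "joint_positions": joint angles; "joint_velocities": joint speeds; "tau": joint torques, N m; "position": TCP position; "orientation": TCP orientation; "contact_force": force on the tool from outside, world axes, zero at the start; "ft_torque": the same for the moment, N m; "gripper_width": finger opening in mm.
Only numpy, scipy, OpenCV 4.12 (cv2) and the standard library are available. Lean on these libraries where they do the work, as an engineer would, in place of code of your own. Each camera call takes 0.05 s, during which the arm holds its last target. There are 200 camera calls.

## Working session

There is one attempt and no reset: what is moved stays moved. The work goes in short steps, Python scripts to look and compute and a tool call to move; the robot and the scene stay as the last step left them, time stands still between calls to the robot, and variables do not carry over. Pictures are saved under pics/ and viewed, about 8 in all and at most 12, crops included, and the job is handed in when it is done.

Besides the shell and the picture viewer there is one more tool, called as name(argument=value, ...) on one line, values as JSON. step_arm: Moves the arm, as the interface text tells. Its arguments: {"type":"object","properties":{"commands":{"type":"array"},"grip_force":{"type":"number"}},"required":["commands"]}

```bash
mkdir -p pics && python3 - <<'E'
from plant import get_state,capture,calibration
import cv2,json
s=get_state();print({k:s[k] for k in('time_s','position','orientation','contact_force','gripper_width')})
for n in('scene','top'):
    c=calibration(n);print(n,{k:(v.tolist() if hasattr(v,'tolist') else v) for k,v in c.items()})
    im=capture(n);cv2.imwrite(f'pics/{n}0.png',im[:,:,::-1])
    cv2.imwrite(f'pics/{n}0b.png',cv2.resize(im[:,:,::-1],(800,600),interpolation=cv2.INTER_CUBIC))
E
```

```text
{'time_s': 0.0, 'position': array([184.21791128, 491.17776704, 241.50191036]), 'orientation': array([-1.34164250e-04,  1.78458996e-01,  9.83946997e-01, -8.21917673e-04]), 'contact_force': array([-0.4320714 , -0.35881061, -0.89952954]), 'gripper_width': 85.15637222285768}
scene {'fx': 402.1353762781927, 'fy': 402.1353762781927, 'cx': 255.20264376982288, 'cy': 185.13514966255104, 'R': [[-0.5364438461148544, 0.8438816225803214, -0.009581598859635113], [0.6614799408072207, 0.41338881941795125, -0.6257427361862931], [-0.5240918696900179, -0.34201387552471757, -0.779970653982177]], 't': [287.7813237648402, -303.0529610757441, 1429.0435047929248]}
top {'fx': 406.32420366560746, 'fy': 406.32420366560746, 'cx': 262.87967264301756, 'cy': 190.48688337560185, 'R': [[-0.017720199679973018, -0.9998418229499149, 0.0015243370667044863], [-0.9820960379343565, 0.017119678054808053, -0.18760140963473312], [0.1875456392373363, -0.004821379832658826, -0.9822440569937638]], 't': [-19.126940392500607, 562.2907310536249, 1049.5370449896527]}
```

View pics/top0b.png

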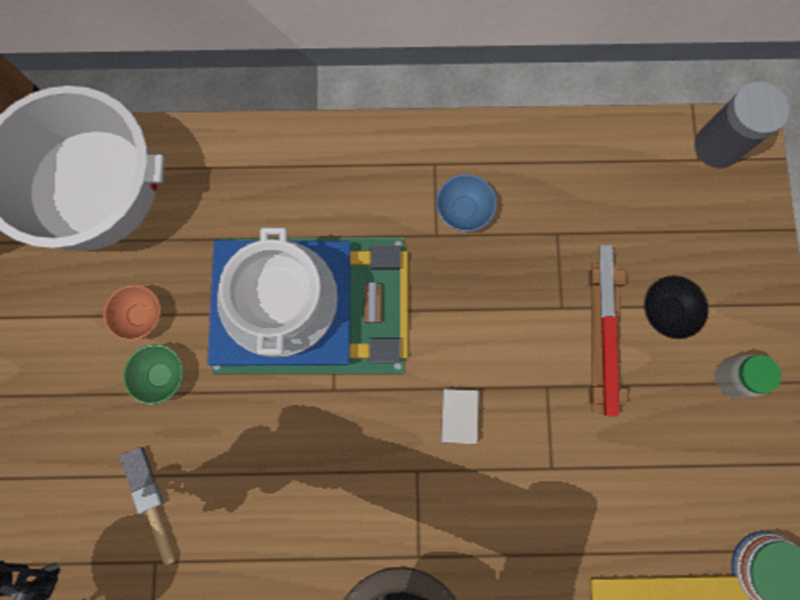

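View pics/scene0b.png

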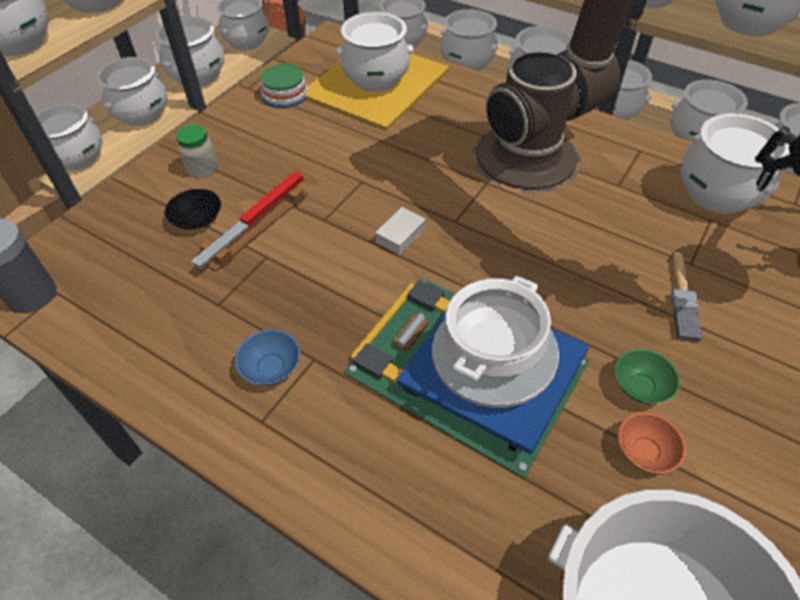

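The top view shows the bar at right (tip (607,247), handle end (612,415), lying roughly along world x). The bed is at left, with corners at about (405,238), (405,374) and (212,374), the fulcrum at (373,302) and the wheel to its left. The scene view agrees.

```bash
cat > h.py <<'E'
import numpy as np,cv2
from plant import get_state,capture,calibration
def proj(c,X):
    p=np.atleast_2d(X)@np.array(c['R']).T+np.array(c['t'])
    return np.c_[c['cx']+c['fx']*p[:,0]/p[:,2],c['cy']+c['fy']*p[:,1]/p[:,2]]
def back(c,uv,z):
    uv=np.atleast_2d(uv);R=np.array(c['R']);t=np.array(c['t']);C=-R.T@t
    d=np.c_[(uv[:,0]-c['cx'])/c['fx'],(uv[:,1]-c['cy'])/c['fy'],np.ones(len(uv))]@R
    return C+d*((np.atleast_1d(z)-C[2])/d[:,2])[:,None]
E
python3 - <<'E'
from h import *
T=calibration('top');S=calibration('scene')
im=cv2.imread('pics/top0.png');k=512/800
np.set_printoptions(precision=1,suppress=True)
print('rough tip,end',back(T,[[607*k,247*k],[612*k,415*k]],[38,48]))
print('bed corners',back(T,np.array([[405,238],[405,374],[212,374]])*k,6))
print('ful',back(T,np.array([[373,302]])*k,31))
a=cv2.resize(im[148:248,130:270],None,fx=4,fy=4,interpolation=cv2.INTER_CUBIC)
b=cv2.resize(im[150:275,375:410],None,fx=4,fy=4,interpolation=cv2.INTER_CUBIC)
cv=np.zeros((520,720,3),np.uint8);cv[:400,:560]=a;cv[:500,570:710]=b
cv2.imwrite('pics/c1.png',cv)
sc=cv2.imread('pics/scene0.png');cv2.imwrite('pics/c2.png',cv2.resize(sc[105:305,120:385],None,fx=3,fy=3,interpolation=cv2.INTER_CUBIC))
E
```

```text
rough tip,end [[ 650.9 -381.9   38. ]
 [ 355.5 -364.8   48. ]]
bed corners [[683.1 -20.6   6. ]
 [433.3 -16.6   6. ]
 [439.3 325.2   6. ]]
ful [[559.4  37.8  31. ]]
```

View pics/c1.png

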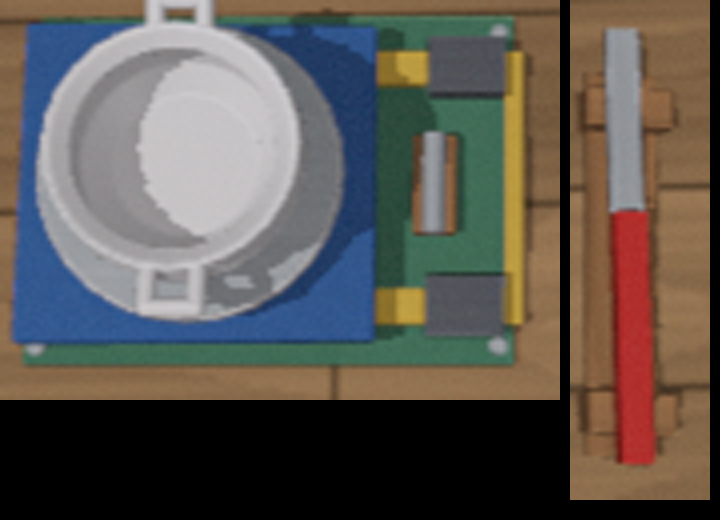

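View pics/c2.png

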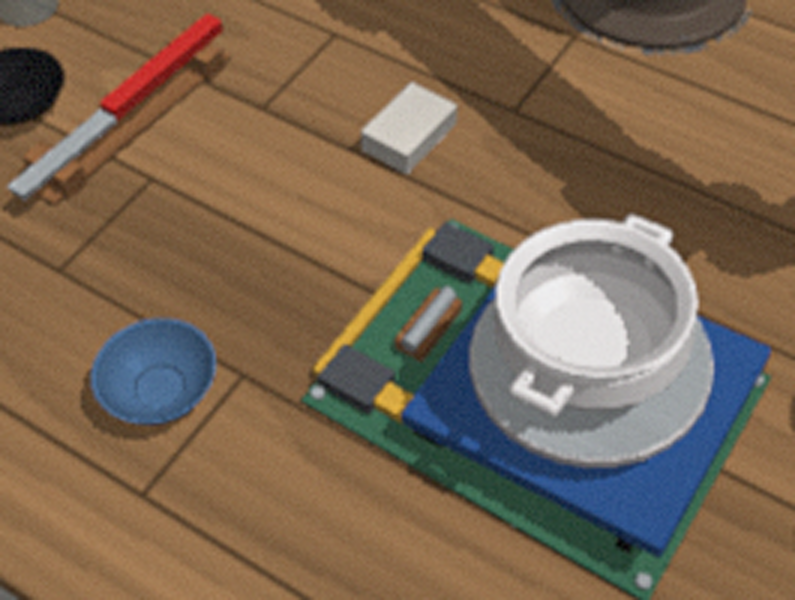

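```bash
cat > fit.py <<'E'
from h import *
from scipy.optimize import least_squares
T=calibration('top');S=calibration('scene')
ct=lambda U,V:(130+(U+.5)/4-.5,148+(V+.5)/4-.5)
cb=lambda U,V:(375+(U-570+.5)/4-.5,150+(V+.5)/4-.5)
cs=lambda U,V:(120+(U+.5)/3-.5,105+(V+.5)/3-.5)
bed=[(T,ct(513,18),(-95,-125,6)),(T,ct(513,363),(-95,125,6)),(T,ct(24,363),(245,125,6)),(T,ct(434,131),(-40,-35,31)),(T,ct(432,233),(-40,35,31)),
(S,cs(303,400),(-95,-125,6)),(S,cs(645,597),(245,-125,6)),(S,cs(452,222),(-95,125,6)),(S,cs(449,289),(-40,35,31)),(S,cs(410,346),(-40,-35,31))]
bar=[(T,cb(641,28),(170,-11,38)),(T,cb(655,463),(-130,-11,48)),(T,cb(645,211),(40,-11,48)),(T,cb(606,28),(170,11,34)),
(S,cs(211,15),(-130,-11,48)),(S,cs(9,185),(170,-11,36)),(S,cs(222,24),(-130,11,48)),(S,cs(27,196),(170,11,36))]
def W(p,X):
    c,s=np.cos(p[2]),np.sin(p[2]);return np.array([p[0]+c*X[0]-s*X[1],p[1]+s*X[0]+c*X[1],X[2]])
np.set_printoptions(precision=2,suppress=True)
for n,L,p0 in(('bed',bed,(559,78,1.57)),('bar',bar,(480,-372,0))):
    f=lambda p:np.concatenate([proj(c,W(p,X))[0]-uv for c,uv,X in L])
    r=least_squares(f,p0,x_scale=(10,10,.1),loss='soft_l1');print(n,r.x,r.fun.reshape(-1,2).tolist() and f(r.x).reshape(-1,2).round(1).tolist())
    q=r.x
    for m,X in(('grip',(-30,0,39)),('tip',(170,0,34))) if n=='bar' else (('fulc',(-40,0,31)),('lip',(0,0,28)),('gripgoal tip at 0',(-200,0,0))):print(m,W(q,X))
E
python3 fit.py
```

```text
bed [561.95  80.46   1.55] [[-0.1, -0.5], [-0.2, 0.3], [-0.8, 0.4], [-0.2, -0.1], [0.0, -0.7], [-0.7, -0.4], [0.8, 1.5], [-0.5, -1.6], [0.2, -0.5], [-0.7, -1.9]]
fulc [561.28  40.47  31.  ]
lip [561.95  80.46  28.  ]
gripgoal tip at 0 [ 558.58 -119.51    0.  ]
bar [ 485.4  -370.34   -0.06] [[-0.7, 0.2], [-0.8, 0.3], [0.4, -0.3], [-0.2, 0.2], [-0.7, -0.8], [-0.3, 0.5], [0.6, -1.2], [-1.2, 0.0]]
grip [ 455.45 -368.6    39.  ]
tip [ 655.11 -380.23   34.  ]
```

step_arm(commands=[[27.1, -86.0, -6, 0, 0, 0.3, 1], [27.1, -86.0, -6, 0, 0, 0.3, 1], [27.1, -86.0, -6, 0, 0, 0.3, 1], [27.1, -86.0, -6, 0, 0, 0.3, 1], [27.1, -86.0, -6, 0, 0, 0.3, 1], [27.1, -86.0, -6, 0, 0, 0.3, 1], [27.1, -86.0, -6, 0, 0, 0.3, 1], [27.1, -86.0, -6, 0, 0, 0.3, 1], [27.1, -86.0, -6, 0, 0, 0.3, 1], [27.1, -86.0, -6, 0, 0, 0.3, 1], [27.1, -86.0, -6, 0, 0, 0.3, 1], [27.1, -86.0, -6, 0, 0, 0.3, 1], [27.1, -86.0, -6, 0, 0, 0.3, 1], [27.1, -86.0, -6, 0, 0, 0.3, 1], [27.1, -86.0, -6, 0, 0, 0.3, 1], [27.1, -86.0, -6, 0, 0, 0.3, 1], [27.1, -86.0, -6, 0, 0, 0.3, 1], [27.1, -86.0, -6, 0, 0, 0.3, 1], [27.1, -86.0, -6, 0, 0, 0.3, 1], [27.1, -86.0, -6, 0, 0, 0.3, 1]])

```text
time_s: 2.1
position: [454.9, -369.2, 180.7]
orientation: [-0.001, 0.03, 1.0, 0.001]
contact_force: [-0.3, -0.3, -0.8]
gripper_width: 85.7
```

```bash
python3 - <<'E'
from h import *
np.set_printoptions(precision=3,suppress=True)
s=get_state();print(s['time_s'],s['position'],s['orientation'],s['joint_positions'],s['contact_force'])
c=calibration('wrist');im=capture('wrist')[:,:,::-1];cv2.imwrite('pics/w1.png',im)
np.savez('w1.npz',R=c['R'],t=c['t'],f=c['fx'],cx=c['cx'],cy=c['cy'])
cv2.imwrite('pics/w1b.png',cv2.resize(im,(768,576),interpolation=cv2.INTER_CUBIC));print(c)
E
```

```text
2.1 [ 454.945 -369.208  180.729] [-0.001  0.03   1.     0.001] [-0.682  0.249 -0.024  1.3    0.    -0.621] [-0.349 -0.278 -0.79 ]
{'fx': 297.3186396354542, 'fy': 297.3186396354542, 'cx': 256.3684846296019, 'cy': 195.87427935867169, 'R': array([[ 0.061,  0.998,  0.004],
       [ 0.947, -0.06 ,  0.315],
       [ 0.315, -0.015, -0.949]]), 't': array([ 338.81 , -473.76 ,  173.149])}
```

View pics/w1b.png

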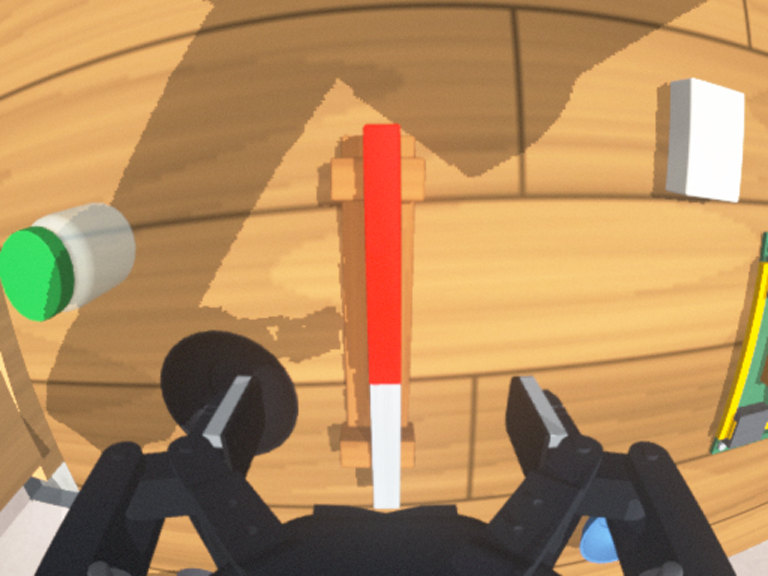

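The wrist view shows the bar centred between the fingers: handle end at (382,125), red/steel joint at (386,384). The rest blocks lie clear of the grip.

```bash
python3 - <<'E'
from h import *
np.set_printoptions(precision=1,suppress=True)
d=np.load('w1.npz');R,t=d['R'],d['t'];C=-R.T@t
def fb(U,V,z):
    u=(U+.5)/1.5-.5-d['cx'];v=(V+.5)/1.5-.5-d['cy'];r=np.hypot(u,v);a=r/d['f']
    ray=R.T@np.array([np.sin(a)*u/r,np.sin(a)*v/r,np.cos(a)]);return C+ray*(z-C[2])/ray[2]
for n,p in dict(endL=(364,126,48),endR=(400,126,48),jL=(370,384,48),jR=(401,384,48)).items():print(n,fb(*p))
E
```

```text
endL [ 357.8 -373.8   48. ]
endR [ 359.1 -352.9   48. ]
jL [ 524.7 -382.    48. ]
jR [ 526.1 -361.    48. ]
```

step_arm(commands=[[0.1, 0.1, -5, 0, 0, 0, 1], [0.1, 0.1, -10, 0, 0, 0, 1], [0.1, 0.1, -13, 0, 0, 0, 1], [0.1, 0.1, -14.9, 0, 0, 0, 1], [0.1, 0.1, -14.9, 0, 0, 0, 1], [0.1, 0.1, -14.9, 0, 0, 0, -1], [0.1, 0.1, -14.9, 0, 0, 0, -1], [0.1, 0.1, -14.9, 0, 0, 0, -1], [0.1, 0.1, -14.9, 0, 0, 0, -1], [0.1, 0.1, -14.9, 0, 0, 0, -1], [0.1, 0.1, -14.9, 0, 0, 0, -1], [0.1, 0.1, -14.9, 0, 0, 0, -1], [0.1, 0.1, -14.9, 0, 0, 0, -1]], grip_force=90)

```text
time_s: 3.45
position: [456.9, -368.4, 34.8]
orientation: [0.001, 0.029, 1.0, -0.001]
contact_force: [-1.3, -0.1, 6.9]
gripper_width: 20.2
```

step_arm(commands=[[0, 0, 1, 0, 0, 0, -1], [0, 0, 3, 0, 0, 0, -1], [0, 0, 6, 0, 0, 0, -1], [0, 0, 10, 0, 0, 0, -1], [0, 0, 12, 0, 0, 0, -1], [0, 0, 12, 0, 0, 0, -1], [0, 0, 12, 0, 0, 0, -1]])

```text
time_s: 4.15
position: [456.0, -367.2, 152.5]
orientation: [-0.0, 0.029, 1.0, 0.0]
contact_force: [-0.8, -0.3, -5.0]
gripper_width: 20.2
```

```bash
python3 - <<'E'
from h import *
np.set_printoptions(precision=3,suppress=True)
s=get_state();print(s['position'],s['orientation'],s['joint_positions'],s['contact_force'],s['ft_torque'])
for n in('scene','top'):cv2.imwrite(f'pics/{n}1.png',capture(n)[:,:,::-1])
im=cv2.imread('pics/scene1.png');t=cv2.imread('pics/top1.png')
cv2.imwrite('pics/c3.png',np.hstack([cv2.resize(im[60:220,90:290],None,fx=2.5,fy=2.5,interpolation=cv2.INTER_CUBIC),cv2.resize(t[120:280,345:460],None,fx=2.5,fy=2.5,interpolation=cv2.INTER_CUBIC)]))
E
```

```text
[ 456.011 -367.185  152.504] [-0.     0.029  1.     0.   ] [-0.678  0.254 -0.08   1.238  0.    -0.619] [-0.817 -0.292 -4.968] [-0.002  0.112  0.037]
```

View pics/c3.png

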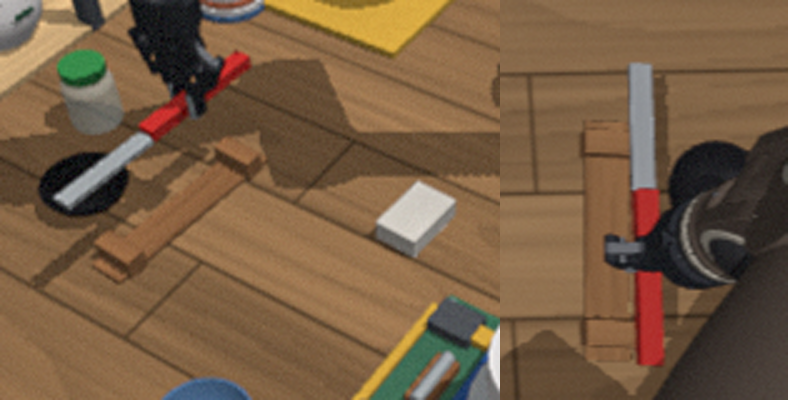

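```bash
python3 - <<'E'
from h import *
from scipy.optimize import least_squares
from scipy.spatial.transform import Rotation as Ro
T=calibration('top');S=calibration('scene')
s=lambda U,V:(90+(U+.5)/2.5-.5,60+(V+.5)/2.5-.5)
t=lambda U,V:(345+(U-500+.5)/2.5-.5,120+(V+.5)/2.5-.5)
L=[(S,s(62,200),(170,0,8)),(S,s(147,131),(40,0,18)),(S,s(243,58),(-130,0,18)),
(T,t(640,64),(170,0,8)),(T,t(647,189),(40,0,18)),(T,t(650,363),(-130,0,18)),(T,t(651,64),(170,-11,8)),(T,t(661,363),(-130,-11,18))]
def f(p):
    r=Ro.from_euler('ZY',p[3:]);return np.concatenate([proj(c,r.apply(X)+p[:3])[0]-uv for c,uv,X in L])
r=least_squares(f,(485,-370,148,-.05,0),x_scale=(10,10,10,.1,.1));print(r.x.round(3),r.fun.reshape(-1,2).round(1).tolist())
print(Ro.from_euler('ZY',r.x[3:]).apply([[-30,0,0],[170,0,4]])+r.x[:3])
E
```

```text
[ 4.84822e+02 -3.68884e+02  1.41407e+02 -5.50000e-02 -1.90000e-02] [[-0.1, 0.7], [-0.5, 0.1], [0.7, 0.1], [0.1, -0.6], [-0.2, -0.4], [0.1, 0.8], [0.1, -0.5], [0.3, 0.9]]
[[ 454.87323725 -367.23083128  140.84610488]
 [ 654.459825   -378.24710319  148.5814614 ]]
```

The bar is held nearly level (pitch within 0.02 rad), with its tip about 199 mm ahead of the TCP. The weight of about 4.2 N fits. Next I swing it round, well clear of the wheel.

step_arm(commands=[[10.2, 15.7, 1, 0, 0, 1.607, -1], [10.2, 15.7, 1, 0, 0, 1.607, -1], [10.2, 15.7, 1, 0, 0, 1.607, -1], [10.2, 15.7, 1, 0, 0, 1.607, -1], [10.2, 15.7, 1, 0, 0, 1.607, -1], [10.2, 15.7, 1, 0, 0, 1.607, -1], [10.2, 15.7, 1, 0, 0, 1.607, -1], [10.2, 15.7, 1, 0, 0, 1.607, -1], [10.2, 15.7, 1, 0, 0, 1.607, -1], [10.2, 15.7, 1, 0, 0, 1.607, -1], [10.2, 15.7, 1, 0, 0, 1.607, -1], [10.2, 15.7, 1, 0, 0, 1.607, -1], [10.2, 15.7, 1, 0, 0, 1.607, -1], [10.2, 15.7, 1, 0, 0, 1.607, -1], [10.2, 15.7, 1, 0, 0, 1.607, -1], [10.2, 15.7, 1, 0, 0, 1.607, -1]])

```text
time_s: 5.85
position: [558.4, -210.4, 163.2]
orientation: [0.0, -0.699, 0.715, 0.0]
contact_force: [0.5, -0.9, -4.9]
gripper_width: 19.9
```

step_arm(commands=[[0, 0, 0, -0.12, 0.002, 0, -1], [0, 0, 0, -0.24, 0.004, 0, -1], [0, 0, 0, -0.35, 0.006, 0, -1], [0, 0, 0, -0.35, 0.006, 0, -1], [0, 0, 0, -0.35, 0.006, 0, -1], [0, 0, 0, -0.35, 0.006, 0, -1]])

```text
time_s: 6.45
position: [558.5, -210.8, 163.6]
orientation: [-0.123, -0.688, 0.704, -0.122]
contact_force: [-0.9, -0.2, -4.9]
gripper_width: 20.1
```

```bash
cat > st.py <<'E'
from h import *
from scipy.spatial.transform import Rotation as Ro
np.set_printoptions(precision=2,suppress=True)
def bedc(s):
    q=s['orientation'];Rm=Ro.from_quat([q[1],q[2],q[3],q[0]]).as_matrix()
    ex=np.array([0.0168,0.99986,0]);ey=np.array([-0.99986,.0168,0]);p=s['position']-np.array([561.95,80.46,0])
    ax=np.cross(Rm[:,1],Rm[:,2]); ax=ax*np.sign(ax@ex) 
    return p@ex,p@ey,p[2],np.arcsin(-ax[2]),np.arctan2(ax[1],ax[0])
s=get_state();b=bedc(s);F=s['contact_force']
print('t',s['time_s'],'bedTCP x,y,z,theta,yaw',np.array(b),'F',F,'M',s['ft_torque'],'q',s['joint_positions'])
E
python3 st.py
```

```text
t 6.45 bedTCP x,y,z,theta,yaw [-291.28   -1.44  163.59    0.35    1.55] F [-0.94 -0.24 -4.9 ] M [ 0.58  0.01 -0.05] q [-0.2   0.21 -0.15  1.14 -0.34 -1.76]
```

step_arm(commands=[[0, 4, 0, 0, 0, 0, -1], [0.1, 8, 0, 0, 0, 0, -1], [0.1, 9.4, 0, 0, 0, 0, -1], [0.1, 9.4, -2, 0, 0, 0, -1], [0.1, 9.4, -4, 0, 0, 0, -1], [0.1, 9.4, -5, 0, 0, 0, -1], [0.1, 9.4, -5.3, 0, 0, 0, -1], [0.1, 9.4, -5.3, 0, 0, 0, -1], [0.1, 9.4, -5.3, 0, 0, 0, -1]])

```text
time_s: 7.35
position: [559.9, -116.9, 111.2]
orientation: [-0.123, -0.688, 0.704, -0.123]
contact_force: [0.0, 0.7, -4.1]
gripper_width: 20.4
```

```bash
python3 st.py && python3 - <<'E'
from h import *
w=capture('wrist')[:,:,::-1];s=capture('scene')[:,:,::-1]
cv2.imwrite('pics/w2.png',w);cv2.imwrite('pics/s2.png',s)
cv2.imwrite('pics/c4.png',np.hstack([cv2.resize(w,None,fx=.8,fy=1.04),cv2.resize(s[170:270,200:300],(400,400),interpolation=cv2.INTER_CUBIC)]) if 0 else cv2.resize(s[150:270,190:340],(750,600),interpolation=cv2.INTER_CUBIC))
E
```

```text
t 7.35 bedTCP x,y,z,theta,yaw [-197.37   -1.26  111.24    0.35    1.55] F [ 0.03  0.68 -4.08] M [ 0.53 -0.01 -0.04] q [-0.03  0.23 -0.24  1.09 -0.35 -1.58]
```

View pics/c4.png

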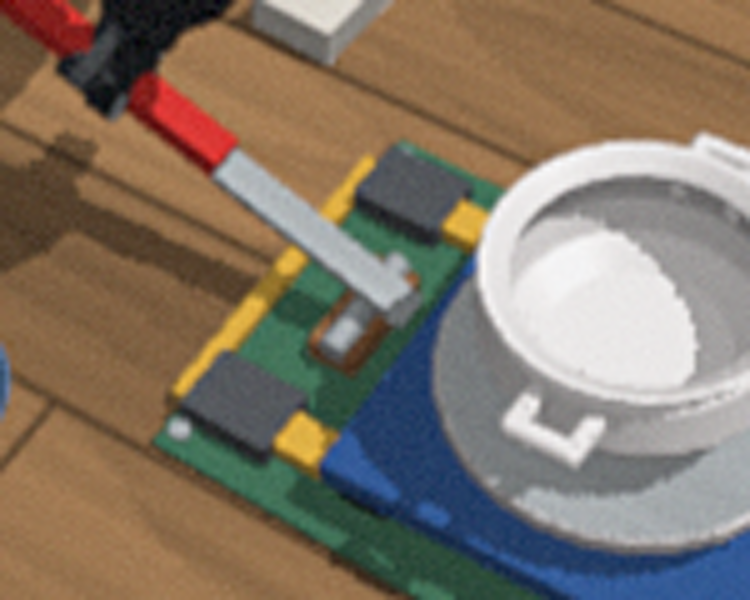

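Pic 7 shows the tip at (400,308), just past the fulcrum round and still short of the blue slab's edge. Lowering until it touches.

step_arm(commands=[[0, 0, -0.3, 0, 0, 0, -1], [0, 0, -0.6, 0, 0, 0, -1], [0, 0, -0.9, 0, 0, 0, -1], [0, 0, -0.9, 0, 0, 0, -1]])

```text
time_s: 7.85
position: [558.9, -116.4, 100.6]
orientation: [-0.124, -0.689, 0.704, -0.122]
contact_force: [0.2, -0.1, -4.5]
gripper_width: 20.4
```

step_arm(commands=[[0, 0, -0.2, 0, 0, 0, -1], [0, 0, -0.3, 0, 0, 0, -1], [0, 0, -0.3, 0, 0, 0, -1]])

```text
time_s: 8.15
position: [559.3, -116.4, 98.1]
orientation: [-0.124, -0.688, 0.704, -0.122]
contact_force: [-0.2, 0.8, -4.4]
gripper_width: 20.4
```

```bash
python3 st.py
```

```text
t 8.15 bedTCP x,y,z,theta,yaw [-196.9    -0.63   98.09    0.35    1.55] F [-0.24  0.77 -4.36] M [0.48 0.04 0.07] q [-0.03  0.24 -0.26  1.07 -0.35 -1.58]
```

step_arm(commands=[[0, 0, -0.1, 0, 0, 0, -1], [0, 0, -0.2, 0, 0, 0, -1], [0, 0, -0.2, 0, 0, 0, -1]])

```text
time_s: 8.45
position: [559.3, -116.4, 96.2]
orientation: [-0.124, -0.688, 0.704, -0.122]
contact_force: [-0.5, -1.0, -5.0]
gripper_width: 20.4
```

step_arm(commands=[[0, 0, -0.1, 0, 0, 0, -1], [0, 0, -0.2, 0, 0, 0, -1], [0, 0, -0.2, 0, 0, 0, -1]])

```text
time_s: 8.75
position: [559.4, -116.4, 94.2]
orientation: [-0.124, -0.688, 0.704, -0.122]
contact_force: [0.1, -0.2, -4.0]
gripper_width: 20.4
```

step_arm(commands=[[0, 0, -0.1, 0, 0, 0, -1], [0, 0, -0.2, 0, 0, 0, -1], [0, 0, -0.2, 0, 0, 0, -1]])

```text
time_s: 9.05
position: [559.6, -116.5, 92.5]
orientation: [-0.124, -0.688, 0.704, -0.123]
contact_force: [0.2, 0.2, -2.5]
gripper_width: 20.5
```

```bash
python3 st.py
```

```text
t 9.05 bedTCP x,y,z,theta,yaw [-196.96   -0.91   92.53    0.35    1.55] F [ 0.19  0.21 -2.48] M [0.67 0.08 0.04] q [-0.03  0.24 -0.27  1.05 -0.35 -1.58]
```

Contact at z≈93 gives the underside 4 mm below the TCP and the tip at bed x≈-11.5. Advancing along the bar's axis.

step_arm(commands=[[0, 0.28, -0.1, 0, 0, 0, -1], [0, 0.56, -0.2, 0, 0, 0, -1], [0, 0.85, -0.31, 0, 0, 0, -1], [0, 1.13, -0.41, 0, 0, 0, -1], [0, 1.13, -0.41, 0, 0, 0, -1]])

```text
time_s: 9.55
position: [559.4, -104.5, 88.0]
orientation: [-0.124, -0.689, 0.704, -0.122]
contact_force: [-0.3, 1.8, -1.5]
gripper_width: 20.4
```

step_arm(commands=[[0, 0.19, -0.07, 0, 0, 0, -1], [0, 0.38, -0.14, 0, 0, 0, -1], [0, 0.56, -0.2, 0, 0, 0, -1], [0, 0.56, -0.2, 0, 0, 0, -1]])

```text
time_s: 9.95
position: [559.4, -99.3, 86.1]
orientation: [-0.124, -0.688, 0.704, -0.122]
contact_force: [0.5, -0.1, -2.0]
gripper_width: 20.3
```

```bash
python3 st.py
```

```text
t 9.95 bedTCP x,y,z,theta,yaw [-179.74   -0.46   86.1     0.35    1.55] F [ 0.51 -0.08 -1.99] M [ 0.86 -0.08 -0.03] q [-0.    0.25 -0.27  1.05 -0.35 -1.55]
```

step_arm(commands=[[0, 0.1, -0.04, 0, 0, 0, -1], [0, 0.2, -0.07, 0, 0, 0, -1], [0, 0.28, -0.1, 0, 0, 0, -1], [0, 0.28, -0.1, 0, 0, 0, -1]])

```text
time_s: 10.35
position: [559.4, -96.7, 85.2]
orientation: [-0.124, -0.688, 0.704, -0.122]
contact_force: [0.3, -0.9, -0.6]
gripper_width: 20.6
```

step_arm(commands=[[0, 0.1, -0.04, 0, 0, 0, -1], [0, 0.2, -0.07, 0, 0, 0, -1], [0, 0.2, -0.07, 0, 0, 0, -1]])

```text
time_s: 10.65
position: [559.4, -95.6, 85.0]
orientation: [-0.125, -0.688, 0.704, -0.123]
contact_force: [-0.9, -5.3, 1.4]
gripper_width: 20.5
```

step_arm(commands=[[0, 0.1, -0.04, 0, 0, 0, -1], [0, 0.2, -0.07, 0, 0, 0, -1], [0, 0.2, -0.07, 0, 0, 0, -1]])

```text
time_s: 10.95
position: [559.5, -94.8, 84.9]
orientation: [-0.125, -0.688, 0.704, -0.124]
contact_force: [-1.1, -10.0, 4.1]
gripper_width: 20.0
```

```bash
python3 st.py
```

```text
t 10.95 bedTCP x,y,z,theta,yaw [-175.3    -0.46   84.92    0.36    1.55] F [-1.14 -9.97  4.05] M [-1.25  0.16  0.09] q [ 0.01  0.25 -0.28  1.05 -0.36 -1.54]
```

The buffer is met at tip x≈11 mm, with about 10 N along the bar. I hold it briefly, then draw back.

step_arm(commands=[[0, 0, 0, 0, 0, 0, -1], [0, 0, 0, 0, 0, 0, -1], [0, 0, 0, 0, 0, 0, -1]])

```text
time_s: 11.25
position: [559.5, -94.8, 84.9]
orientation: [-0.125, -0.688, 0.704, -0.124]
contact_force: [-0.3, -8.4, 4.2]
gripper_width: 20.3
```

step_arm(commands=[[0, -0.2, 0.07, 0, 0, 0, -1], [0, -0.4, 0.14, 0, 0, 0, -1], [0, -0.56, 0.2, 0, 0, 0, -1], [0, -0.56, 0.2, 0, 0, 0, -1]])

```text
time_s: 11.65
position: [559.2, -97.8, 85.4]
orientation: [-0.124, -0.689, 0.704, -0.122]
contact_force: [0.2, 2.5, -1.3]
gripper_width: 19.9
```

```bash
python3 st.py && python3 - <<'E'
import numpy as np
s=47.5;d=4.1
for th in(.35,.3,.25,.2,.15,.1,.05,0,-.03,-.05,-.07):
    c,n=np.cos(th),np.sin(th);print(th,round(-40+(8+d)*n+(s-199)*c,1),round(23+(8+d)*c-(s-199)*n,1),'lip',round(23+16/c-40*np.tan(th),1))
E
```

```text
t 11.65 bedTCP x,y,z,theta,yaw [-178.3    -0.23   85.39    0.35    1.55] F [ 0.19  2.46 -1.3 ] M [ 1.43 -0.07 -0.01] q [-0.    0.25 -0.28  1.05 -0.35 -1.55]
0.35 -178.2 86.3 lip 25.4
0.3 -181.2 79.3 lip 27.4
0.25 -183.8 72.2 lip 29.3
0.2 -186.1 65.0 lip 31.2
0.15 -188.0 57.6 lip 33.1
0.1 -189.5 50.2 lip 35.1
0.05 -190.7 42.7 lip 37.0
0 -191.5 35.1 lip 39.0
-0.03 -191.8 30.6 lip 40.2
-0.05 -191.9 27.5 lip 41.0
-0.07 -192.0 24.5 lip 41.8
```

step_arm(commands=[[0, -0.15, -0.35, 0.025, 0, 0, -1], [0, -0.3, -0.7, 0.05, -0.001, 0, -1], [0, -0.43, -1.05, 0.075, -0.001, 0, -1], [0, -0.56, -1.41, 0.1, -0.002, 0, -1], [0, -0.68, -1.77, 0.125, -0.002, 0, -1], [0, -0.79, -2.13, 0.15, -0.003, 0, -1], [0, -0.79, -2.13, 0.15, -0.003, 0, -1]])

```text
time_s: 12.35
position: [559.4, -104.4, 64.3]
orientation: [-0.068, -0.696, 0.711, -0.068]
contact_force: [-0.8, 14.5, 3.4]
gripper_width: 20.2
```

```bash
python3 st.py
```

```text
t 12.35 bedTCP x,y,z,theta,yaw [-184.9    -0.54   64.3     0.19    1.55] F [-0.84 14.48  3.43] M [2.77 0.16 0.05] q [-0.09  0.25 -0.29  1.01 -0.19 -1.64]
```

step_arm(commands=[[0, -0.1, -0.37, 0.025, 0, 0, -1], [0, -0.18, -0.74, 0.05, -0.001, 0, -1], [0, -0.25, -1.11, 0.075, -0.001, 0, -1], [0, -0.3, -1.48, 0.1, -0.002, 0, -1], [0, -0.35, -1.86, 0.125, -0.002, 0, -1], [0, -0.4, -2.23, 0.15, -0.003, 0, -1], [0, -0.4, -2.23, 0.15, -0.003, 0, -1]])

```text
time_s: 13.05
position: [559.5, -107.8, 42.5]
orientation: [-0.014, -0.699, 0.714, -0.015]
contact_force: [-1.5, 16.9, 6.0]
gripper_width: 20.4
```

```bash
python3 st.py
```

```text
t 13.05 bedTCP x,y,z,theta,yaw [-188.27   -0.72   42.47    0.04    1.55] F [-1.55 16.87  6.01] M [3.01 0.18 0.17] q [-0.17  0.28 -0.3   0.98 -0.04 -1.72]
```

step_arm(commands=[[0, 0.05, -0.35, 0.02, 0, 0, -1], [0, 0.1, -0.65, 0.04, 0, 0, -1], [0, 0.15, -0.9, 0.055, -0.001, 0, -1], [0, 0.2, -1.15, 0.07, -0.001, 0, -1], [0, 0.2, -1.15, 0.07, -0.001, 0, -1]])

```text
time_s: 13.55
position: [559.9, -108.1, 32.3]
orientation: [0.009, -0.699, 0.715, 0.007]
contact_force: [-3.2, 7.2, 12.5]
gripper_width: 20.4
```

```bash
python3 st.py && cat > fork.py <<'E'
import sys
from h import *
im=capture('top')[:,:,::-1];cv2.imwrite(sys.argv[1],im)
T=calibration('top')
h=cv2.cvtColor(im,cv2.COLOR_BGR2HSV);m=cv2.inRange(h,(20,120,90),(32,255,255));m[:,:225]=0;m[:,275:]=0;m[:150]=0;m[250:]=0
# crossbar: yellow at rows mid-width
y,x=np.where(m[170:215,:]>0)
b=back(T,np.c_[x,y+170],14);print('crossbar bedx (compare start)',(b[:,1]-80.46).mean().round(1),len(x))
E
python3 fork.py pics/t2.png; python3 - <<'E'
from h import *
im=cv2.imread('pics/top0.png');T=calibration('top')
h=cv2.cvtColor(im,cv2.COLOR_BGR2HSV);m=cv2.inRange(h,(20,120,90),(32,255,255));m[:,:225]=0;m[:,275:]=0
y,x=np.where(m[170:215,:]>0);b=back(T,np.c_[x,y+170],14);print('start',(b[:,1]-80.46).mean().round(1),len(x))
E
```

```text
t 13.55 bedTCP x,y,z,theta,yaw [-188.58   -1.11   32.34   -0.02    1.55] F [-3.16  7.21 12.52] M [1.31 0.64 0.47] q [-0.2   0.29 -0.31  0.98  0.02 -1.75]
crossbar bedx (compare start) -95.8 175
start -95.9 224
```

step_arm(commands=[[0, 0, -0.15, 0.01, 0, 0, -1], [0, 0, -0.3, 0.02, 0, 0, -1], [0, 0, -0.4, 0.027, 0, 0, -1], [0, 0, -0.4, 0.027, 0, 0, -1]])

```text
time_s: 14.0
position: [560.0, -108.1, 28.6]
orientation: [0.018, -0.699, 0.715, 0.016]
contact_force: [-3.7, 7.5, 13.6]
gripper_width: 20.6
```

```bash
python3 st.py && python3 fork.py pics/t3.png
```

```text
t 14.0 bedTCP x,y,z,theta,yaw [-188.56   -1.25   28.63   -0.05    1.55] F [-3.74  7.53 13.62] M [1.27 0.67 0.49] q [-0.21  0.3  -0.3   0.97  0.05 -1.76]
crossbar bedx (compare start) -73.4 170
```

The fork has slid 22 mm in. Next I hold, then ease down.

step_arm(commands=[[0, 0, 0, 0, 0, 0, -1], [0, 0, 0, 0, 0, 0, -1], [0, 0, 0.05, -0.003, 0, 0, -1], [0, 0, 0.1, -0.007, 0, 0, -1], [0, 0, 0.15, -0.01, 0, 0, -1], [0, 0, 0.2, -0.013, 0, 0, -1], [0, 0, 0.25, -0.017, 0, 0, -1], [0, 0, 0.3, -0.02, 0, 0, -1], [0, 0, 0.3, -0.02, 0, 0, -1]])

```text
time_s: 14.95
position: [559.8, -108.3, 31.0]
orientation: [0.011, -0.699, 0.715, 0.009]
contact_force: [-1.0, 5.2, 7.5]
gripper_width: 20.7
```

```bash
python3 st.py && python3 fork.py pics/t4.png
```

```text
t 14.95 bedTCP x,y,z,theta,yaw [-188.73   -1.06   31.04   -0.03    1.55] F [-0.97  5.2   7.49] M [1.08 0.28 0.46] q [-0.2   0.29 -0.31  0.97  0.03 -1.75]
crossbar bedx (compare start) -73.4 170
```

step_arm(commands=[[0, 0.03, 0.05, -0.003, 0, 0, -1], [0, 0.06, 0.1, -0.005, 0, 0, -1], [0, 0.1, 0.15, -0.007, 0, 0, -1], [0, 0.1, 0.2, -0.009, 0, 0, -1], [0, 0.1, 0.2, -0.009, 0, 0, -1]])

```text
time_s: 15.5
position: [559.6, -108.2, 32.0]
orientation: [0.006, -0.699, 0.715, 0.005]
contact_force: [-0.7, -4.1, 3.1]
gripper_width: 20.0
```

```bash
python3 st.py
```

```text
t 15.5 bedTCP x,y,z,theta,yaw [-188.72   -0.8    31.96   -0.02    1.55] F [-0.68 -4.15  3.06] M [-0.37  0.01  0.39] q [-0.2   0.29 -0.31  0.98  0.02 -1.75]
```

step_arm(commands=[[0, -0.03, 0.05, -0.002, 0, 0, -1], [0, -0.04, 0.1, -0.003, 0, 0, -1], [0, -0.04, 0.15, -0.004, 0, 0, -1], [0, -0.04, 0.15, -0.004, 0, 0, -1]])

```text
time_s: 15.9
position: [559.0, -108.1, 32.8]
orientation: [0.005, -0.699, 0.715, 0.005]
contact_force: [0.1, -5.9, 1.1]
gripper_width: 20.3
```

```bash
python3 st.py
```

```text
t 15.9 bedTCP x,y,z,theta,yaw [-188.61   -0.25   32.8    -0.01    1.55] F [ 0.09 -5.9   1.14] M [-0.78  0.03  0.05] q [-0.2   0.29 -0.31  0.98  0.01 -1.74]
```

step_arm(commands=[[0, -0.07, 0.04, 0, 0, 0, -1], [0, -0.13, 0.08, 0, 0, 0, -1], [0, -0.15, 0.08, 0, 0, 0, -1], [0, -0.15, 0.08, 0, 0, 0, -1]])

```text
time_s: 16.3
position: [558.9, -108.6, 33.5]
orientation: [0.005, -0.699, 0.715, 0.005]
contact_force: [0.9, 0.3, -3.1]
gripper_width: 20.5
```

```bash
python3 st.py
```

```text
t 16.3 bedTCP x,y,z,theta,yaw [-189.09   -0.13   33.45   -0.02    1.55] F [ 0.86  0.35 -3.07] M [0.2  0.07 0.03] q [-0.2   0.29 -0.3   0.98  0.01 -1.75]
```

step_arm(commands=[[0, 0, -0.04, 0, 0, 0, -1], [0, 0, -0.04, 0, 0, 0, -1], [0, 0, -0.04, 0, 0, 0, 0.2], [0, 0, -0.04, 0, 0, 0, 0.2], [0, 0, -0.04, 0, 0, 0, 0.2], [0, 0, -0.04, 0, 0, 0, 0.2], [0, 0, -0.04, 0, 0, 0, 0.2], [0, 0, -0.04, 0, 0, 0, 0.2]], grip_force=20)

```text
time_s: 17.1
position: [559.4, -109.2, 33.7]
orientation: [0.005, -0.699, 0.715, 0.005]
contact_force: [0.2, 0.1, -0.5]
gripper_width: 51.1
```

step_arm(commands=[[0, 0, 0.5, 0, 0, 0, 0.2], [0, 0, 1.5, 0, 0, 0, 0.2], [0, 0, 3, 0, 0, 0, 0.2], [0, 0, 5, 0, 0, 0, 0.2], [0, -1, 8, 0, 0, 0, 0.2], [0, -3, 12, 0, 0, 0, 0.2], [0, -6, 15, 0, 0, 0, 0.2], [0, -8, 16, 0, 0, 0, 0.2], [0, -8, 16, 0, 0, 0, 0.2]])

```text
time_s: 18.0
position: [560.4, -191.6, 196.8]
orientation: [0.006, -0.698, 0.716, 0.002]
contact_force: [0.5, 0.3, -1.0]
gripper_width: 51.5
```

```bash
python3 st.py && python3 fork.py pics/t5.png && python3 - <<'E'
from h import *
s=capture('scene')[:,:,::-1];t=cv2.imread('pics/t5.png')
cv2.imwrite('pics/c5.png',np.hstack([cv2.resize(s[130:270,170:340],None,fx=2.7,fy=2.7,interpolation=cv2.INTER_CUBIC),cv2.resize(t[130:270,200:320],None,fx=2.7,fy=2.7,interpolation=cv2.INTER_CUBIC)]))
E
```

```text
t 18.0 bedTCP x,y,z,theta,yaw [-272.05   -2.99  196.83   -0.01    1.55] F [ 0.53  0.35 -1.01] M [ 0.   -0.02  0.03] q [-0.34  0.26  0.02  1.33  0.01 -1.88]
crossbar bedx (compare start) -73.4 170
```

View pics/c5.png

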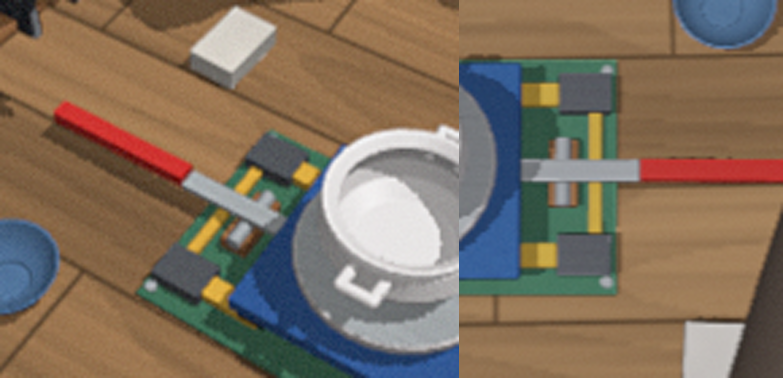

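The final view shows the bar lying level over the fulcrum with its blade under the blue slab. The fork crossbar is moved in, and the block and blue bowl, the only bystanders in view, look undisturbed.

```bash
python3 -c "
from plant import r
print(r.hand_in())"
```

```text
the job is handed in; nothing more can be done
None
```

The wheel now rests on the spring fork, the bar is left over the fulcrum with its tip under the front edge, and I handed the job in at about 18 s of the 53 s allowed. No verdict came back.

**What I did:**
1. I took the bar from its rest and laid it over the fulcrum, about 0.35 rad nose-down.
2. I pushed it in until the tip bore on the buffer, peaking at about 10 N. By my estimate the tip was about 11 mm behind the front edge.
3. I drew it back about 3 mm and levered the wheel up. The fork slid in with the front edge at about 41 mm, estimated from the bar's angle.
4. I eased the wheel down over about 2 s, released the bar with almost no load on it, and backed the hand off.

**Last checks:**
- **Fork:** the crossbar moved about 22 mm, from bed x −95.9 to −73.4, and stayed there after release.
- **Bar:** the final picture shows it lying over the fulcrum with its blade under the edge.
- **Hand:** free, with the wrist force back to its no-load reading.

**Not confirmed or worth noting:**
- While levering, the bar pulled on the hand with up to 17 N along its length, and I moved the hand forward slightly to relieve it. I did not measure whether the wheel's rear feet moved.
- I did not measure the load on the fork or the final height of the front edge. I expect about 40 mm from the geometry.
- Of the bystanders, only the white block and the blue bowl were in the last view, and neither looked moved. I did not check the other three bowls at the end, but the hand and bar kept clear of them.

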